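# Power up the camera stand and draw its boom out to the 100 mm mark

### The arm

A 6-joint arm with a two-finger parallel gripper is mounted at the origin on the work surface. World frame = base frame: x ahead of the robot, y to its left, z up, the work surface at z = 0. Lengths are in m, angles in rad, forces in N, time in s.
With the tool pointing down it reaches from about 0.3 to 0.825 m from the base axis. Payload 5.4 kg.
Tool frame: the origin (TCP) lies at the very end of the fingers, on their centre line; the grasp point (between the pads) lies 19 mm behind it; z points along the fingers, y is the direction in which the jaws open and shut (so a half turn about z gives the same grasp; the last joint's range is limited). The gripper opens to 92 mm and grips with 3 to 60 N. Pads are 20 mm wide; open, the fingers measure 128 mm over their backs; the gripper's body (75 mm by 189 mm) begins 69 mm behind the grasp point.
Start: joints at [1.126, 0.158, 1.597, -0, 1.386, -0.21], TCP at [0.134, 0.559, 0.215] pointing down, gripper open.
Joint ranges: [-2.91, 2.91], [-0.94, 2.29], [0.18, 2.7], [-1.29, 4.43], [0.17, 2.64], [-3, 3]. Speed limits (rad/s): [2.57, 2.57, 3.14, 3.14, 3.14, 3.14].

### API

Orientations are given as a rotation vector (axis times angle).
In Python, from cell import robot gives the robot as it stands.
- The arm moves only by the tool step_arm, never from a script. Its arguments are lists of equal length, an entry for each row: "travel": the shift along the tool's x, y, z in cm, a list of three; "delta_rot": the turn, a rotation vector about the tool's x, y, z in rad, a list of three. In form: {"travel": [[dx, dy, dz], ...], "delta_rot": [[wx, wy, wz], ...]}. A call has exactly 5 rows; each row shifts and turns the pose as measured when the row begins, along the tool's axes as they then stand; what a row does not reach is not made up. A row lasts 1/12 s, in which the tool goes at most 41.7 mm and 7.16 degrees, less where a joint would pass 70% of its speed; a pose out of reach is approached as far as the arm can. A call with a gripper value outside its range is refused whole. "fingers" is the closure, from -1 (fully open) to 1 (shut), set as the call begins (left out, the last holds). The fingers move at their own pace and stop on an object; the grip force is fixed at half the most. Time passes only in rows, so rows that do not move let the fingers close, or fill a call up. It gives the time, the measured TCP pose, the force and the opening at its end, in the units of the state.
- robot.state(): the state, without advancing time (a new reading comes with each control period).
- robot.snapshot(name): name is "side" or "top" or "wrist"; returns a dict with "pixels" (384x512x3 uint8, blue, green, red), "fx", "fy", "cx", "cy" (pixels), "view" (4x4, takes a point from world to camera coordinates); the wrist camera has in their place "T_tool_cam" (4x4, takes a point from camera to tool coordinates, whose origin is the TCP and whose axes are the flange's). Camera axes: x right, y up, looking along -z (the intrinsics and any distortion apply to the point x, -y, -z); pixel columns grow to the right and rows downward; lengths in m; the calibration is good to about 2 mm. A picture is of the moment at which its call begins: read the wrist's pose just before it. There is no depth.
- robot.close_job(): hands the job in, once; it reports no verdict.
The state is a dict: "time": time; "joint_positions": joint angles; "joint_velocities": joint speeds; "tau": joint torques, N m; "tcp_pos": TCP position; "tool_rot": TCP orientation; "wrist_force": force on the tool from outside, world axes, zero at the start; "torque": the same for the moment, N m; "finger_gap": opening from 0.0 (shut) to 1.0 (fully open).
Only numpy, scipy, OpenCV 4.12 (cv2) and the standard library are available. Lean on these libraries where they do the work, as an engineer would, in place of code of your own. Each camera call takes 0.05 s, during which the arm holds its last target. There are 200 camera calls.

### The job

Switch on the camera supply: turn the black handle on the grey isolator box a quarter turn clockwise, until it rests in its on position in line with the box's long side. Then take the camera head of the boom stand, squeeze in the lock button on its side and draw the arm out to the second long line of its scale (100 mm), that line level with the mouth of the outer tube. Finish holding the head there with the button still squeezed in, do not let go, and leave everything else on the bench where it is.

Things in the scene. Friction and masses are not known exactly. Their poses are not given: they have to be found in the camera images.
- isolator: rotary power isolator: grey enclosure fixed to the bench, 130 x 90 x 62 mm high, long side along its x axis; a 66 mm square aluminium plate, 4 mm thick, on its lid. Origin: centre of the underside, on the bench; z up. Its yaw varies by up to 0.3 rad. Two cables leave its +x end
- isolator_handle (a joint): angle of the black handle, rad: 0 = off (bar across the box, its narrow nose with the white line to the box's +y), growing clockwise seen from above to 1.571 = on (bar along the box, nose to the box's +x). A spring detent pulls it to the nearer of the two once it is more than about 6 degrees from the middle (45 degrees); turning takes up to about 0.15 N m
- handle_grip (a point): point on the handle's vertical turning axis, 96 mm above the bench. The handle is an upright bar 14 mm thick (along this point's x), 64 mm long (this point's y: 33 mm towards the nose, 31 mm the other way; the last 8 mm of the nose are 10 mm thick), its top 14 mm above this point; it stands on a round disc 47 mm in diameter whose top is 22 mm below this point. The point's axes turn with the handle
- boom_stand: camera boom stand fixed to the bench: grey foot plate 340 x 210 x 14 mm, steel post 28 mm in diameter and 254 mm tall at x 60, y 52 mm of its frame, grey cross clamp (top 190 mm above the bench), level outer boom tube along x, 30 mm square, axis 165 mm above the bench. Origin: on the bench under the boom axis, 30 mm behind (+x) the mouth of the outer tube; the arm comes out along its -x axis. Its yaw varies by up to 0.25 rad
- boom_mouth (a point): mouth of the outer tube (front face of its black collar, where the scale is read), at the upper face of the inner tube, 176 mm above the bench; axes as boom_stand
- boom_arm (a joint): how far the arm is drawn out, m = what the scale reads at the mouth. The inner tube is aluminium, 22 mm square, with black lines across its upper face: short lines every 10 mm, full-width long lines at 50 and 100 mm from the head's rear face; ends of travel 0 and 0.130. Starts between 0.008 and 0.035. Locked by a friction brake (about 45 N) unless the button is squeezed in; unlocked, an inner spring draws it back in with about 3 N
- camera_head: white camera head fixed on the arm's end: housing 66 (x) x 36 (y) x 58 mm, its top 199 mm above the bench; below it a lens and a black ring light 60 mm in diameter whose underside is 102 mm above the bench. Origin: on the boom axis at the housing's rear face; axes as boom_stand, so the housing reaches from x 0 to -66 mm
- head_grip (a point): point in the middle of the housing level with the centre of the lock button, 178 mm above the bench, 33 mm ahead of the housing's rear face, 21 mm below its top; where fingers closing along y press the button on one side and the housing on the other. Axes as boom_stand
- lock_button (a joint): how far the lock button is pressed in, m: 0 = out (locked), 0.005 = fully in; unlocked from about 0.001. Sprung: 12 N at first, about 15 N fully in
- lock_button_face (a point): centre of the outer face of the black lock button, 30 mm (x) x 22 mm (z), on the +y side of the head: it stands out 6 mm from the housing, and 1 mm when fully in (the squeezed width is then 37 mm, from 18 mm on the -y side to 19 mm on the +y side of the head's middle)
- petri_dish: closed glass dish, 90 mm in diameter, 18 mm high, loose on the stand's foot plate about 165 mm ahead of the stand's origin; origin under its centre
- slide_tray: aluminium slide tray 80 x 34 x 9 mm, loose on the foot plate beside the boom; origin under its centre
- sample_jar: amber jar with black cap, 48 mm in diameter, 72 mm high, loose, nearer the robot than the isolator; origin under its centre
- tally_counter: steel hand counter, 46 mm in diameter, 31 mm high, loose, nearer the robot than the isolator; origin under its centre
- slide_box: slide box 82 x 97 x 35 mm, loose at the left, towards the robot; origin under its centre
- beaker: glass beaker 76 mm in diameter, 95 mm high, loose at one side; origin under its centre
- mouse: black computer mouse 100 x 60 x 35 mm, loose at one side; origin under its centre
Not all that is in view belongs to the job. What is shaped like the isolator but red is not meant.

How it is judged:
By the outcome, as a careful person would: the job done as asked, in the order asked, and still so for the second after the job is handed in, while the arm keeps its last pose, push and grip.
It also fails if it takes over 53 s, if anything falls off the work surface, if the arm or the gripper's body presses on something with over 40 N, if the wrist force passes 120 N, or if a joint passes its speed limit or range.

## Working session

There is one attempt and no reset: what is moved stays moved. The work goes in short steps, Python scripts to look and compute and a tool call to move; the robot and the scene stay as the last step left them, time stands still between calls to the robot, and variables do not carry over. Pictures are saved under pics/ and viewed, about 8 in all and at most 12, crops included, and the job is handed in when it is done.

Besides the shell and the picture viewer there is one more tool, called after "Request:" as name(argument=value, ...) on one line, values as JSON. step_arm: Moves the arm, as the interface text tells. Its arguments: {"type":"object","properties":{"travel":{"type":"array"},"delta_rot":{"type":"array"},"fingers":{"type":"number"}},"required":["travel","delta_rot"]}

```bash
mkdir -p pics
cat > h.py <<'E'
import numpy as np, cv2
from scipy.spatial.transform import Rotation as R
from cell import robot
def snap(n):
    s=robot.state(); d=robot.snapshot(n)
    if n=="wrist":
        T=np.eye(4);T[:3,:3]=R.from_rotvec(s["tool_rot"]).as_matrix();T[:3,3]=s["tcp_pos"]
        d["c2w"]=T@np.array(d["T_tool_cam"])
    else: d["c2w"]=np.linalg.inv(np.array(d["view"]))
    d["img"]=np.ascontiguousarray(np.array(d["pixels"],dtype=np.uint8)); return d
def ray(d,u,v):
    M=d["c2w"]; r=np.array([(u-d["cx"])/d["fx"],-(v-d["cy"])/d["fy"],-1.]); return M[:3,3],M[:3,:3]@r
def plane(d,u,v,z):
    o,r=ray(d,u,v); return o+r*(z-o[2])/r[2]
def proj(d,p):
    q=np.linalg.inv(d["c2w"])@np.append(p,1); return d["cx"]-d["fx"]*q[0]/q[2], d["cy"]+d["fy"]*q[1]/q[2]
E
python3 - <<'E'
from h import *
s=robot.state(); print({k:np.round(v,3) for k,v in s.items()})
a=snap("top");b=snap("side")
print({k:v for k,v in a.items() if k not in("pixels","img")})
for n,d in(("top",a),("side",b)):
    cv2.imwrite(f"pics/{n}0.png",d["img"])
E
```

```text
{'time': np.float64(0.0), 'joint_positions': array([ 1.126,  0.159,  1.598, -0.   ,  1.386, -0.21 ]), 'joint_velocities': array([ 0.   , -0.001,  0.002,  0.   ,  0.002,  0.001]), 'tau': array([-1.0000e-03, -3.8557e+01, -3.2211e+01,  7.0000e-02,  3.8000e-02,
       -0.0000e+00]), 'tcp_pos': array([0.134, 0.559, 0.214]), 'tool_rot': array([-3.680e-01, -3.119e+00,  3.000e-03]), 'wrist_force': array([-0.21 ,  0.934,  0.812]), 'torque': array([0.004, 0.045, 0.003]), 'finger_gap': np.float64(0.999)}
{'fx': 456.6357856416147, 'fy': 456.6357856416147, 'cx': 250.34814013779666, 'cy': 195.08091559316597, 'view': array([[-0.01027681, -0.99985426,  0.01363261, -0.00681885],
       [ 0.98669469, -0.00792742,  0.16239069, -0.49515954],
       [-0.16225895,  0.01512009,  0.98663236, -1.68168967],
       [ 0.        ,  0.        ,  0.        ,  1.        ]]), 'c2w': array([[-0.01027681,  0.98669469, -0.16225895,  0.21563202],
       [-0.99985426, -0.00792742,  0.01512009,  0.01468409],
       [ 0.01363261,  0.16239069,  0.98663236,  1.73971171],
       [ 0.        ,  0.        ,  0.        ,  1.        ]])}
```

View pics/top0.png

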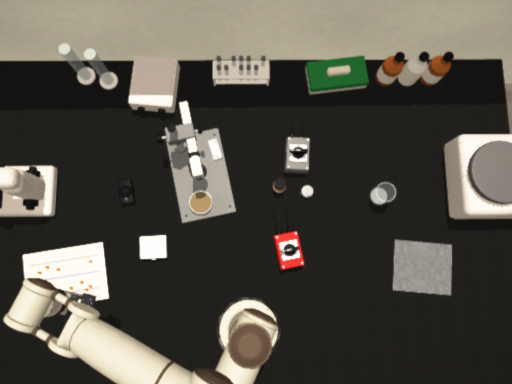

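View pics/side0.png

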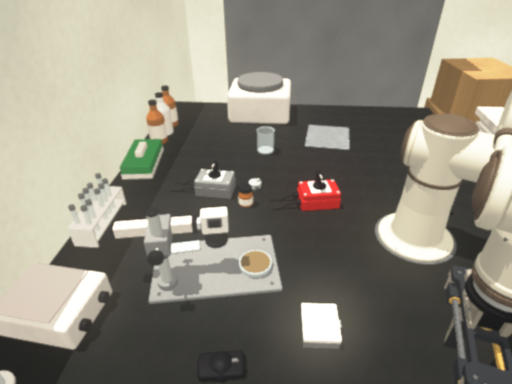

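The top view shows two isolator-shaped boxes: grey at (298,153) and red at (289,250). The grey one fits the description. The boom stand is at (195,165), with its head at about (197,167). I'll confirm both in one enlarged crop.

Run:
```python
from h import *
a=snap("top"); g=a["img"]
cv2.imwrite("pics/crop1.png",cv2.resize(g[90:225,155:325],None,fx=4.5,fy=4.4,interpolation=cv2.INTER_CUBIC))
for u,v,z in((298,153,.1),(197,165,.199),(185,108,.18),(201,203,.03)): print(u,v,plane(a,u,v,z).round(3))
```

```text
298 153 [ 0.642 -0.188  0.1  ]
197 165 [0.576 0.174 0.199]
185 108 [0.789 0.221 0.18 ]
201 203 [0.468 0.175 0.03 ]
```

View pics/crop1.png

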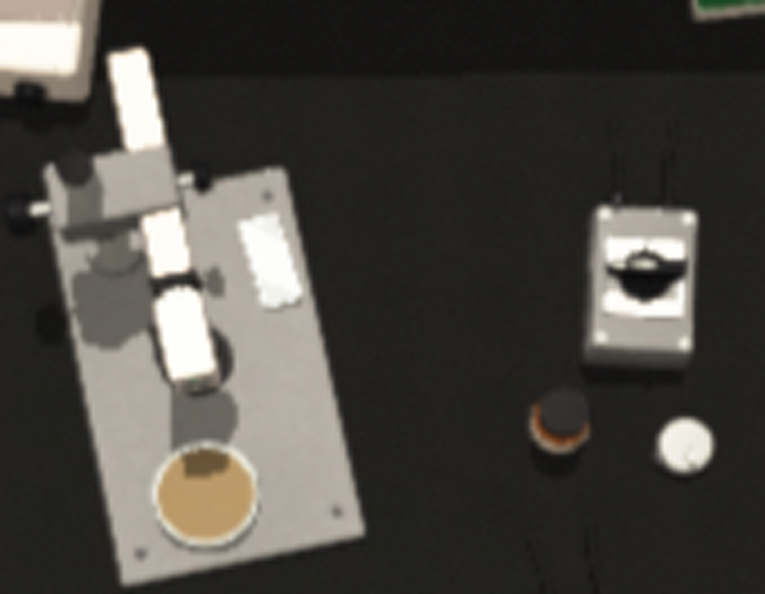

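The crop confirms the choice. The grey box (crop 640,285) has its cables pointing up (+x) and the handle bar across it, with the plate beneath. The boom head is white at crop (190,335), with the mouth at (175,283). Next I'll measure coarsely and plan the approach.

```bash
cat >> h.py <<'E'
def yawx(s=None):
    s=s or robot.state(); M=R.from_rotvec(s["tool_rot"]).as_matrix(); return np.arctan2(M[1,0],M[0,0])
def to(p,yaw):
    "delta in tool axes (cm) to p, and rotvec to straight-down with tool-x yaw"
    s=robot.state(); M=R.from_rotvec(s["tool_rot"])
    c,q=np.cos(yaw),np.sin(yaw); G=R.from_matrix(np.array([[c,q,0],[q,-c,0],[0,0,-1]]))
    print("shift cm",(M.inv().apply(np.array(p)-s["tcp_pos"])*100).round(2),"rot",(M.inv()*G).as_rotvec().round(3),"tcp",np.round(s["tcp_pos"],4),"yaw",yawx(s).round(3),"t",round(float(s["time"]),2),"F",np.round(s["wrist_force"],1),"gap",round(float(s["finger_gap"]),3))
E
python3 - <<'E'
from h import *
a=snap("top"); g=a["img"].astype(int)
def comps(mask,off):
    n,l,st,c=cv2.connectedComponentsWithStats(mask.astype(np.uint8))
    for i in range(1,n):
        if st[i,4]>20: print(st[i],c[i]+off)
    return l,st
y0,y1,x0,x1=128,178,280,315
sub=g[y0:y1,x0:x1]; box=(sub.min(2)>85)
pts=np.argwhere(box)[:,::-1]+[x0,y0]
print("box rect",cv2.minAreaRect(pts.astype(np.float32)))
wh=(sub.min(2)>215); comps(wh,[x0,y0])
dk=(sub.max(2)<60); comps(dk,[x0,y0])
# foot plate
m=(g[120:225,160:240].min(2)>90); pts=np.argwhere(m)[:,::-1]+[160,120]
r=cv2.minAreaRect(pts.astype(np.float32)); print("foot",r)
# plate by crop estimate
c=np.array([[605,238],[685,238],[687,317],[605,317]])/[4.5,4.4]+[155,90]
w=np.array([plane(a,*p,.066) for p in c]); print(w.round(3), w.mean(0))
e=np.array([[125,585],[45,165],[285,168],[365,535]])/[4.5,4.4]+[155,90]
print(np.array([plane(a,*p,.014) for p in e]).round(3))
to((w.mean(0)[0],w.mean(0)[1],.26),np.pi/2)
E
```

```text
box rect ((297.1726989746094, 153.02923583984375), (23.108604431152344, 32.44760513305664), 2.4895527362823486)
[10 16 17  5 62] [297.51612903 145.72580645]
[ 9 27 18  7 69] [297.63768116 158.94202899]
[  0   0  35  50 906] [296.98675497 151.35320088]
[10 22 17  8 76] [298.78947368 153.03947368]
foot ((197.10365295410156, 168.1667938232422), (100.54157257080078, 57.40327072143555), 77.79953002929688)
[[ 0.685 -0.161  0.066]
 [ 0.685 -0.229  0.066]
 [ 0.615 -0.228  0.066]
 [ 0.616 -0.159  0.066]] [ 0.6503783  -0.19433342  0.066     ]
[[0.395 0.245 0.014]
 [0.77  0.32  0.014]
 [0.766 0.111 0.014]
 [0.436 0.043 0.014]]
shift cm [-67.78 -61.23  -4.54] rot [-1.000e-03  1.000e-03  1.336e+00] tcp [0.1336 0.5588 0.214 ] yaw 2.907 t 0.2 F [0.6 0.1 1. ] gap 1.0
```

Request:
step_arm(travel=[[-2.7,-2.45,-0.6],[-2.7,-2.45,-0.6],[-2.7,-2.45,-0.6],[-2.7,-2.45,-0.6],[-2.7,-2.45,-0.6]], delta_rot=[[0,0,0],[0,0,0],[0,0,0],[0,0,0],[0,0,0]], fingers=-1)

```text
time: 0.62
tcp_pos: [0.235, 0.4058, 0.2407]
tool_rot: [-0.35, -3.117, 0.009]
wrist_force: [0.4, 0.0, 0.0]
finger_gap: 1.004
```

Request:
step_arm(travel=[[-2.7,-2.45,-0.3],[-2.7,-2.45,-0.3],[-2.7,-2.45,-0.3],[-2.7,-2.45,-0.3],[-2.7,-2.45,-0.3]], delta_rot=[[0,0,0],[0,0,0],[0,0,0],[0,0,0],[0,0,0]])

```text
time: 1.03
tcp_pos: [0.3424, 0.2489, 0.2572]
tool_rot: [-0.346, -3.12, 0.007]
wrist_force: [0.9, 0.1, -0.1]
finger_gap: 0.999
```

Request:
step_arm(travel=[[-2.7,-2.45,0],[-2.7,-2.45,0],[-2.7,-2.45,0],[-2.7,-2.45,0],[-2.7,-2.45,0]], delta_rot=[[0,0,0],[0,0,0],[0,0,0],[0,0,0],[0,0,0]])

```text
time: 1.45
tcp_pos: [0.4508, 0.0912, 0.2588]
tool_rot: [0.347, 3.121, -0.004]
wrist_force: [0.6, 0.3, 0.4]
finger_gap: 1.002
```

Request:
step_arm(travel=[[-2.7,-2.45,0],[-2.7,-2.45,0],[-2.7,-2.45,0],[-2.7,-2.45,0],[-2.7,-2.45,0]], delta_rot=[[0,0,0],[0,0,0],[0,0,0],[0,0,0],[0,0,0]])

```text
time: 1.87
tcp_pos: [0.5587, -0.0674, 0.2586]
tool_rot: [0.351, 3.121, -0.003]
wrist_force: [1.5, -0.4, 0.7]
finger_gap: 1.0
```

Request:
step_arm(travel=[[-2.7,-2.45,0],[-2.7,-2.45,0],[-2.7,-2.45,0],[-2.7,-2.45,0],[-2.0,-2.0,0]], delta_rot=[[0,0,0],[0,0,0],[0,0,0],[0,0,0],[0,0,0]])

```text
time: 2.28
tcp_pos: [0.6606, -0.2202, 0.2563]
tool_rot: [-0.355, -3.12, 0.001]
wrist_force: [0.6, 0.1, 0.6]
finger_gap: 1.001
```

Request:
step_arm(travel=[[0,0,0],[0,0,0],[0,0,0],[0,0,0],[0,0,0]], delta_rot=[[0,0,0.12],[0,0,0.12],[0,0,0.12],[0,0,0.12],[0,0,0.12]])

```text
time: 2.7
tcp_pos: [0.6614, -0.2285, 0.2499]
tool_rot: [-1.296, -2.855, 0.003]
wrist_force: [-0.4, -0.7, -1.1]
finger_gap: 1.0
```

Request:
step_arm(travel=[[0,0,0],[0,0,0],[0,0,0],[0,0,0],[0,0,0]], delta_rot=[[0,0,0.12],[0,0,0.12],[0,0,0.12],[0,0,0.12],[0,0,0.12]])

```text
time: 3.12
tcp_pos: [0.6606, -0.2285, 0.247]
tool_rot: [-2.108, -2.316, 0.008]
wrist_force: [0.4, 0.6, -0.2]
finger_gap: 1.004
```

Run:
```python
from h import *
d=snap("wrist"); cv2.imwrite("pics/w1.png",d["img"]); import pickle; d.pop("pixels"); pickle.dump(d,open("w1.pkl","wb"))
print(d["fx"],d["cx"],d["cy"],np.round(d["T_tool_cam"],3))
```

```text
298.8087799785148 257.38554961834006 194.23981771210484 [[ 0.     0.968  0.25   0.069]
 [ 1.     0.    -0.     0.   ]
 [-0.     0.25  -0.968 -0.171]
 [ 0.     0.     0.     1.   ]]
```

View pics/w1.png

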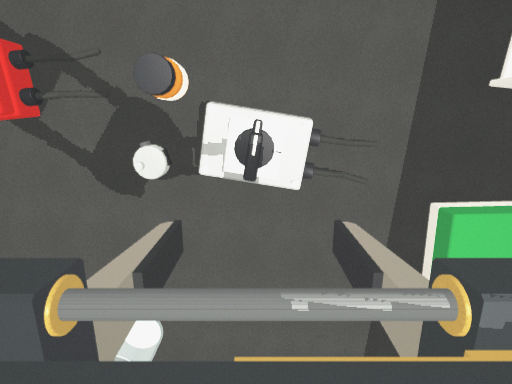

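The wrist view shows the grey isolator at (255,147) with its cables to the right (+x). The disc is centred near (254,148), and the bar runs from its white-line nose at (258,121) to its tail at (250,180).

Run:
```python
from h import *; import pickle
d=pickle.load(open("w1.pkl","rb")); g=d["img"].astype(int)
sub=g[90:200,190:330]; box=(sub.min(2)>150).astype(np.uint8); box=cv2.morphologyEx(box,cv2.MORPH_CLOSE,np.ones((25,25)))
box=cv2.morphologyEx(box,cv2.MORPH_OPEN,np.ones((15,15)))
c=max(cv2.findContours(box,0,2)[0],key=cv2.contourArea)[:,0]+[190,90]
w=np.array([plane(d,*p,.062)[:2] for p in c]).astype(np.float32)
r=cv2.minAreaRect(w*1000); print("lid mm",r)
dk=(g[110:190,225:285].max(2)<75).astype(np.uint8)
n,l,st,ce=cv2.connectedComponentsWithStats(dk); i=1+st[1:,4].argmax(); print(st[i],ce[i]+[225,110])
print("disc",plane(d,254,148,.074).round(4)); 
a,b=plane(d,258,121,.11),plane(d,250,180,.11); print("bar",a.round(4),b.round(4),np.linalg.norm(a-b),(a+b)/2)
c=np.array(r[0])/1000; to((c[0],c[1],.14),np.pi/2)
```

```text
lid mm ((645.4620971679688, -200.03041076660156), (100.86620330810547, 140.2902374267578), 86.2459487915039)
[ 10  16  28  55 627] [249.87719298 158.69856459]
disc [ 0.6517 -0.1934  0.074 ]
bar [ 0.6537 -0.1628  0.11  ] [ 0.651  -0.2235  0.11  ] 0.060774208766566966 [ 0.65234713 -0.19316755  0.11      ]
shift cm [ 2.92 -1.14 10.7 ] rot [-0.011 -0.004  0.088] tcp [ 0.6605 -0.2284  0.2468] yaw 1.659 t 3.17 F [0.6 0.4 0.5] gap 0.999
```

Request:
step_arm(travel=[[0,0,0],[0,0,0],[0,0,1],[0,0,2],[0,0,2]], delta_rot=[[0,0,0.08],[0,0,0.065],[0,0,0],[0,0,0],[0,0,0]])

```text
time: 3.58
tcp_pos: [0.6623, -0.2295, 0.1989]
tool_rot: [-2.273, -2.166, 0.005]
wrist_force: [0.4, 0.8, -0.3]
finger_gap: 1.001
```

Run:
```python
from h import *
to((.652,-.1932,.080),1.516)
```

```text
shift cm [ 3.59 -1.16 11.89] rot [-0.004  0.001  0.007] tcp [ 0.6623 -0.2295  0.1989] yaw 1.523 t 3.58 F [ 0.4  0.8 -0.3] gap 1.001
```

Request:
step_arm(travel=[[1.8,-0.6,0],[1.8,-0.6,1],[0,0,2.5],[0,0,2.5],[0,0,2]], delta_rot=[[0,0,0],[0,0,0],[0,0,0],[0,0,0],[0,0,0]])

```text
time: 4.0
tcp_pos: [0.6495, -0.1909, 0.1109]
tool_rot: [-2.248, -2.188, 0.006]
wrist_force: [-0.7, -0.7, -1.3]
finger_gap: 1.002
```

Run:
```python
from h import *
to((.652,-.1932,.080),1.516)
d=snap("wrist"); print(proj(d,(.652,-.1932,.11)))
cv2.imwrite("pics/w2.png",d["img"])
```

```text
shift cm [-0.22  0.28  3.09] rot [-0.006 -0.     0.028] tcp [ 0.6495 -0.1909  0.1109] yaw 1.544 t 4.0 F [-0.7 -0.7 -1.3] gap 1.002
(np.float64(261.2930200181844), np.float64(236.92763155740948))
```

View pics/w2.png

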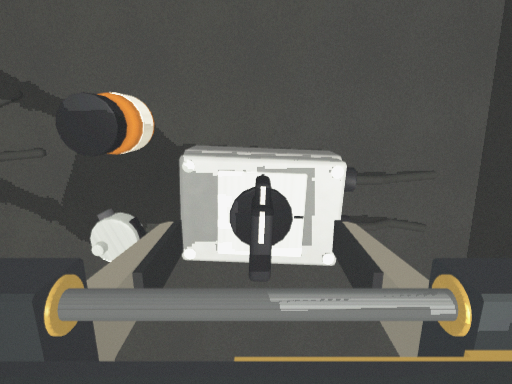

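The view shows the bar centred between the fingers: nose top at (264,178), tail at (260,268), lid level. The predicted axis at (261,237) agrees.

Request:
step_arm(travel=[[-0.2,0.2,0.7],[0,0,0.8],[0,0,0.8],[0,0,0.6],[0,0,0]], delta_rot=[[0,0,0.025],[0,0,0],[0,0,0],[0,0,0],[0,0,0]])

```text
time: 4.47
tcp_pos: [0.6476, -0.1919, 0.0729]
tool_rot: [-2.264, -2.158, 0.012]
wrist_force: [0.3, -0.0, -0.9]
finger_gap: 1.0
```

Run:
```python
from h import *; import pickle
to((.652,-.1932,.080),1.516)
img=cv2.imread("pics/w2.png"); d=snap("wrist")
T=np.eye(4);T[:3,:3]=R.from_rotvec([-2.248,-2.188,.006]).as_matrix();T[:3,3]=[.6495,-.1909,.1109]
d["c2w"]=T@np.array(d["T_tool_cam"])
n,t=plane(d,264,178,.11),plane(d,260,269,.11); print(n,t,(n*31+t*33)/64,np.linalg.norm(n-t))
print(plane(d,261,217,.074))
```

```text
shift cm [-0.11  0.43 -0.71] rot [-0.015 -0.004  0.007] tcp [ 0.6476 -0.1919  0.0729] yaw 1.523 t 4.47 F [ 0.3 -0.  -0.9] gap 1.0
[ 0.65451479 -0.15628267  0.11      ] [ 0.65071863 -0.21490648  0.11      ] [ 0.65255739 -0.18651057  0.11      ] 0.058746584249189826
[ 0.65210937 -0.19248061  0.074     ]
```

Request:
step_arm(travel=[[0,0.4,-0.8],[0,0,0],[0,0,0],[0,0,0],[0,0,0]], delta_rot=[[-0.015,-0.004,0.007],[0,0,0],[0,0,0],[0,0,0],[0,0,0]])

```text
time: 4.93
tcp_pos: [0.6551, -0.1936, 0.0869]
tool_rot: [2.275, 2.153, 0.005]
wrist_force: [0.6, 0.0, 0.7]
finger_gap: 0.999
```

Run:
```python
from h import *
to((.652,-.1932,.080),1.516)
```

```text
shift cm [ 0.03 -0.32  0.69] rot [ 0.009  0.004 -0.   ] tcp [ 0.6551 -0.1936  0.0869] yaw 1.516 t 4.93 F [0.6 0.  0.7] gap 0.999
```

Request:
step_arm(travel=[[0,-0.2,0.3],[0,0,0],[0,0,0],[0,0,0],[0,0,0]], delta_rot=[[0,0,0],[0,0,0],[0,0,0],[0,0,0],[0,0,0]])

```text
time: 5.35
tcp_pos: [0.653, -0.1936, 0.0839]
tool_rot: [2.275, 2.153, 0.006]
wrist_force: [-0.0, -0.2, -0.1]
finger_gap: 0.999
```

Close on the bar.

Request:
step_arm(travel=[[0,-0.1,0.2],[0,0,0],[0,0,0],[0,0,0],[0,0,0]], delta_rot=[[0,0,0],[0,0,0],[0,0,0],[0,0,0],[0,0,0]], fingers=1)

```text
time: 5.77
tcp_pos: [0.6516, -0.1934, 0.0812]
tool_rot: [2.276, 2.154, 0.005]
wrist_force: [-0.3, 0.1, -0.1]
finger_gap: 0.657
```

Request:
step_arm(travel=[[0,0,0],[0,0,0],[0,0,0],[0,0,0],[0,0,0]], delta_rot=[[0,0,0],[0,0,0],[0,0,0],[0,0,0],[0,0,0]])

```text
time: 6.18
tcp_pos: [0.6517, -0.1934, 0.0813]
tool_rot: [2.275, 2.154, 0.005]
wrist_force: [0.3, 0.4, 0.3]
finger_gap: 0.3
```

Request:
step_arm(travel=[[0,0,0],[0,0,0],[0,0,0],[0,0,0],[0,0,0]], delta_rot=[[0,0,0],[0,0,0],[0,0,0],[0,0,0],[0,0,0]])

```text
time: 6.6
tcp_pos: [0.6515, -0.1934, 0.0813]
tool_rot: [2.276, 2.153, 0.005]
wrist_force: [-0.1, 0.1, -0.2]
finger_gap: 0.15
```

Request:
step_arm(travel=[[0,0,0],[0,0,0],[0,0,0],[0,0,0],[0,0,0]], delta_rot=[[0,0,0.06],[0,0,0.1],[0,0,0.1],[0,0,0.1],[0,0,0.1]])

```text
time: 7.02
tcp_pos: [0.6512, -0.1933, 0.0813]
tool_rot: [2.72, 1.557, 0.006]
wrist_force: [0.2, 0.9, 0.3]
finger_gap: 0.154
```

Run:
```python
from h import *
to((.6517,-.1934,.081),-.055); print(robot.state()["torque"],robot.state()["joint_positions"])
```

```text
shift cm [0.02 0.04 0.03] rot [ 0.008 -0.004  1.095] tcp [ 0.6512 -0.1933  0.0813] yaw 1.04 t 7.02 F [0.2 0.9 0.3] gap 0.154
[-0.12589235  0.17197818  0.06476388] [-4.65511611e-01  5.34803624e-01  1.39367117e+00 -1.14105951e-03
  1.20492688e+00  6.60307374e-02]
```

Request:
step_arm(travel=[[0,0,0],[0,0,0],[0,0,0],[0,0,0],[0,0,0]], delta_rot=[[0,0,0.11],[0,0,0.11],[0,0,0.11],[0,0,0.11],[0,0,0.11]])

```text
time: 7.43
tcp_pos: [0.651, -0.1932, 0.0814]
tool_rot: [3.051, 0.72, 0.007]
wrist_force: [-0.1, 0.5, -0.0]
finger_gap: 0.151
```

Request:
step_arm(travel=[[0,0,0],[0,0,0],[0,0,0],[0,0,0],[0,0,0]], delta_rot=[[0,0,0.11],[0,0,0.11],[0,0,0.1],[0,0,0.06],[0,0,0]])

```text
time: 7.85
tcp_pos: [0.651, -0.193, 0.0813]
tool_rot: [3.135, 0.095, 0.009]
wrist_force: [0.3, 0.5, 0.6]
finger_gap: 0.151
```

Run:
```python
from h import *
to((.6517,-.1934,.081),-.055); print(robot.state()["torque"],robot.state()["joint_positions"])
```

```text
shift cm [0.07 0.05 0.04] rot [ 0.005 -0.006  0.116] tcp [ 0.651  -0.193   0.0813] yaw 0.061 t 7.85 F [0.3 0.5 0.6] gap 0.151
[-0.04687938  0.25510839 -0.05094368] [-0.46478966  0.53469514  1.39381749 -0.00202462  1.2057822   1.0461051 ]
```

Request:
step_arm(travel=[[0,0,0],[0,0,0],[0,0,0],[0,0,0],[0,0,0]], delta_rot=[[0,0,0.05],[0,0,0.05],[0,0,0.02],[0,0,0],[0,0,0]])

```text
time: 8.27
tcp_pos: [0.651, -0.1929, 0.0813]
tool_rot: [3.136, -0.087, 0.009]
wrist_force: [-0.9, -0.8, -0.2]
finger_gap: 0.15
```

Run:
```python
from h import *
to((.6517,-.1934,.081),-.055); print(robot.state()["torque"])
```

```text
shift cm [0.08 0.05 0.03] rot [ 0.004 -0.006 -0.001] tcp [ 0.651  -0.1929  0.0813] yaw -0.056 t 8.27 F [-0.9 -0.8 -0.2] gap 0.15
[ 0.01520854  0.25994527 -0.05782739]
```

Request:
step_arm(travel=[[0,0,0],[0,0,0],[0,0,0],[0,0,0],[0,0,0]], delta_rot=[[0,0,0],[0,0,0],[0,0,0],[0,0,0],[0,0,0]], fingers=-1)

```text
time: 8.68
tcp_pos: [0.6512, -0.193, 0.0814]
tool_rot: [3.136, -0.081, 0.01]
wrist_force: [1.1, -0.2, 1.1]
finger_gap: 0.488
```

Request:
step_arm(travel=[[0,0,-1],[0,0,-2],[0,0,-3],[0,0,-3],[0,0,-3]], delta_rot=[[0,0,0],[0,0,0],[0,0,0],[0,0,0],[0,0,0]])

```text
time: 9.1
tcp_pos: [0.6453, -0.1899, 0.1977]
tool_rot: [-3.138, 0.08, 0.016]
wrist_force: [0.6, -0.7, 0.3]
finger_gap: 0.854
```

Request:
step_arm(travel=[[0,0,-2],[0,0,-1],[0,0,0],[0,0,0],[0,0,0]], delta_rot=[[0,0,0],[0,0,0],[0,0,0],[0,0,0],[0,0,0]])

```text
time: 9.52
tcp_pos: [0.6491, -0.1915, 0.2406]
tool_rot: [3.137, -0.078, 0.007]
wrist_force: [-0.3, 0.3, -0.4]
finger_gap: 0.999
```

Run:
```python
from h import *
to((.48,.16,.27),.19)
d=snap("wrist"); cv2.imwrite("pics/w3.png",d["img"])
```

```text
shift cm [-18.63 -34.25  -3.16] rot [ 0.004 -0.004 -0.24 ] tcp [ 0.6491 -0.1915  0.2406] yaw -0.05 t 9.52 F [-0.3  0.3 -0.4] gap 0.999
```

View pics/w3.png

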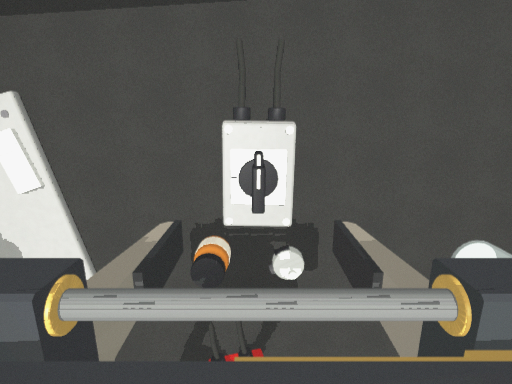

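The handle now lies along the box's long side, with its nose at (258,153) towards the cables (+x), so it is on. Next is the boom.

Request:
step_arm(travel=[[-1.86,-3.4,-0.4],[-1.86,-3.4,-0.4],[-1.86,-3.4,-0.4],[-1.86,-3.4,-0.4],[-1.86,-3.4,-0.4]], delta_rot=[[0,0,0],[0,0,0],[0,0,0],[0,0,0],[0,0,0]])

```text
time: 9.98
tcp_pos: [0.5582, -0.0167, 0.2454]
tool_rot: [-3.139, 0.096, 0.026]
wrist_force: [0.7, 0.1, 0.1]
finger_gap: 1.002
```

Request:
step_arm(travel=[[-1.86,-3.4,-0.4],[-1.86,-3.4,-0.4],[-1.86,-3.4,-0.4],[-1.86,-3.4,-0.4],[-1.5,-3.0,0]], delta_rot=[[0,0,0],[0,0,0],[0,0,0],[0,0,0],[0,0,0]])

```text
time: 10.4
tcp_pos: [0.469, 0.1625, 0.2552]
tool_rot: [-3.137, 0.099, 0.052]
wrist_force: [1.5, -0.3, 0.5]
finger_gap: 0.998
```

Request:
step_arm(travel=[[0,0,0],[0,0,0],[0,0,0],[0,0,0],[0,0,0]], delta_rot=[[0,0,-0.1],[0,0,-0.1],[0,0,-0.04],[0,0,0],[0,0,0]])

```text
time: 10.82
tcp_pos: [0.4604, 0.17, 0.2473]
tool_rot: [-3.116, -0.31, 0.075]
wrist_force: [-0.5, -0.5, 0.5]
finger_gap: 1.001
```

Run:
```python
from h import *; import pickle
to((.48,.16,.27),.19)
d=snap("wrist"); cv2.imwrite("pics/w4.png",d["img"]); d.pop("pixels"); pickle.dump(d,open("w4.pkl","wb"))
```

```text
shift cm [ 1.61  1.33 -2.37] rot [-0.013  0.047  0.008] tcp [0.4604 0.17   0.2473] yaw 0.198 t 10.82 F [-0.5 -0.5  0.5] gap 1.001
```

View pics/w4.png

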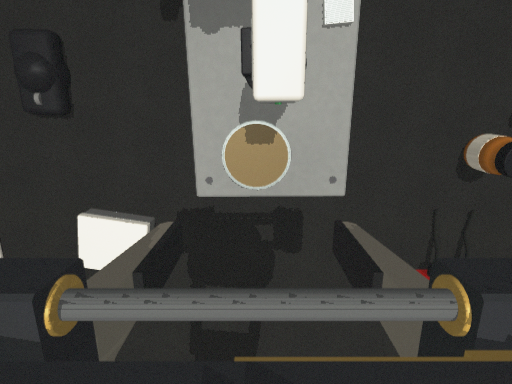

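The dish is at (257,155), and the white head runs from row 0 to row 100 at column 278. The boom runs straight up in the image. The mouth is out of frame, so I'll move forward 7 cm.

Request:
step_arm(travel=[[1.5,0,-1],[2.5,0,-1],[2.0,0,-0.5],[0.5,0,0],[0,0,0]], delta_rot=[[-0.013,0.047,0],[0,0,0],[0,0,0],[0,0,0],[0,0,0]])

```text
time: 11.28
tcp_pos: [0.5248, 0.1811, 0.2674]
tool_rot: [3.127, 0.297, -0.01]
wrist_force: [0.0, 0.4, -0.3]
finger_gap: 1.002
```

Run:
```python
from h import *; import pickle
to((.54,.17,.27),.19)
d=snap("wrist"); cv2.imwrite("pics/w5.png",d["img"]); d.pop("pixels"); pickle.dump(d,open("w5.pkl","wb"))
```

```text
shift cm [ 1.28  1.38 -0.27] rot [-0.001  0.007 -0.001] tcp [0.5248 0.1811 0.2674] yaw 0.189 t 11.28 F [ 0.   0.4 -0.3] gap 1.002
```

View pics/w5.png

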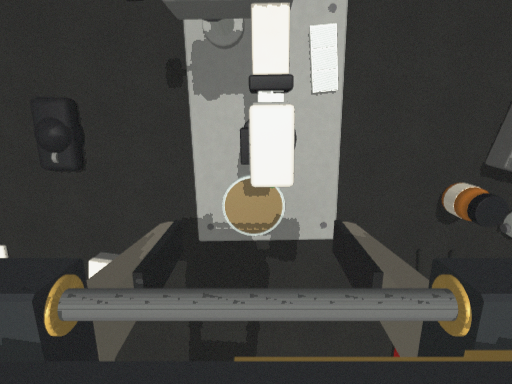

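The head top spans columns 250–294 and rows 105–186. The collar's front edge is at row 91, with the inner tube visible between rows 91 and 105. The button is on the left (+y), at column 243.

Run:
```python
from h import *; import pickle
d=pickle.load(open("w5.pkl","rb")); g=d["img"].astype(int)
m=(g[60:220,238:305].min(2)>190).astype(np.uint8)
n,l,st,ce=cv2.connectedComponentsWithStats(m)
for i in range(1,n):
    if st[i,4]>40: print(st[i]+[238,60,0,0,0])
for c in (262,271,280): print(c,g[84:112,c].mean(1).round().astype(int))
m2=cv2.morphologyEx(m,cv2.MORPH_OPEN,np.ones((15,31),np.uint8))
c=max(cv2.findContours(m2,0,2)[0],key=cv2.contourArea)[:,0]+[238,60]
w=np.array([plane(d,*p,.199)[:2] for p in c]).astype(np.float32)*1000
r=cv2.minAreaRect(w); print("head top mm",r)
p=plane(d,271,91,.176); print("mouth",p)
print("ringfront",plane(d,272,186,.199),plane(d,272,104.5,.199),plane(d,271,20,.18))
```

```text
[253  60  36  14 499]
[258  91  26  11 246]
[ 250  104   44  112 3605]
262 [ 63  61  59  60  47  39  88 168 225 246 246 246 246 246 246 246 246 243
 175 168 180 227 242 243 245 246 246 246]
271 [ 64  62  58  62  44  36 112 223 246 246 246 246 246 246 246 246 246 243
 176 166 187 230 241 244 245 246 246 246]
280 [ 64  61  59  56  45  34  91 134  99 216 246 246 246 246 246 246 246 242
 157 169 191 234 242 244 245 246 246 246]
head top mm ((572.9371337890625, 178.02847290039062), (64.19586181640625, 34.19689178466797), 11.938100814819336)
mouth [0.61586671 0.18628573 0.176     ]
ringfront [0.54180108 0.17141623 0.199     ] [0.60452238 0.184249   0.199     ] [0.66649729 0.1967833  0.18      ]
```

Run:
```python
from h import *
to((.573,.1785,.159),.208)
```

```text
shift cm [ 4.81  1.17 10.79] rot [-0.001  0.007 -0.019] tcp [0.5243 0.181  0.2673] yaw 0.189 t 11.33 F [-1.3 -0.5 -0.6] gap 0.997
```

Request:
step_arm(travel=[[1.5,0.4,0.5],[1.5,0.4,1],[1.0,0.2,1.5],[0,0,1],[0,0,0]], delta_rot=[[0,0,-0.015],[0,0,0],[0,0,0],[0,0,0],[0,0,0]])

```text
time: 11.75
tcp_pos: [0.5624, 0.1778, 0.2241]
tool_rot: [3.125, 0.318, -0.018]
wrist_force: [-1.1, 0.4, 0.4]
finger_gap: 1.001
```

Run:
```python
from h import *
to((.573,.1785,.159),.208)
```

```text
shift cm [1.13 0.16 6.5 ] rot [-0.001  0.011 -0.005] tcp [0.5624 0.1778 0.2241] yaw 0.203 t 11.75 F [-1.1  0.4  0.4] gap 1.001
```

Request:
step_arm(travel=[[0.5,0.1,0.5],[0.5,0,1.0],[0,0,1.5],[0,0,1],[0,0,0]], delta_rot=[[0,0.01,-0.005],[0,0,0],[0,0,0],[0,0,0],[0,0,0]])

```text
time: 12.17
tcp_pos: [0.571, 0.1792, 0.1824]
tool_rot: [-3.124, -0.326, -0.001]
wrist_force: [-0.6, 0.8, -0.9]
finger_gap: 0.996
```

Run:
```python
from h import *
to((.573,.1785,.159),.208)
```

```text
shift cm [0.18 0.11 2.34] rot [-0.001 -0.     0.   ] tcp [0.571  0.1792 0.1824] yaw 0.208 t 12.17 F [-0.6  0.8 -0.9] gap 0.996
```

Request:
step_arm(travel=[[0.1,0,0.5],[0,0,0.5],[0,0,0.5],[0,0,0.3],[0,0,0]], delta_rot=[[0,0,0],[0,0,0],[0,0,0],[0,0,0],[0,0,0]])

```text
time: 12.58
tcp_pos: [0.5726, 0.1798, 0.1641]
tool_rot: [-3.123, -0.327, -0.004]
wrist_force: [-0.5, 0.3, 0.1]
finger_gap: 1.002
```

Run:
```python
from h import *; import pickle
to((.573,.1785,.159),.208)
d=snap("wrist"); cv2.imwrite("pics/w6.png",d["img"]); d.pop("pixels"); pickle.dump(d,open("w6.pkl","wb"))
```

```text
shift cm [0.02 0.13 0.51] rot [-0.001 -0.002  0.   ] tcp [0.5726 0.1798 0.1641] yaw 0.208 t 12.58 F [-0.5  0.3  0.1] gap 1.002
```

View pics/w6.png

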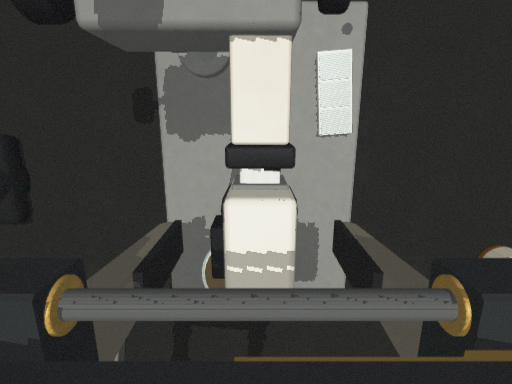

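The fingers straddle the head. The mouth edge is at row 168 and the tube is visible down to row 188, so the scale will stay in view during the pull. I'll make a final adjustment and squeeze.

Request:
step_arm(travel=[[0,0.1,0.3],[0,0,0.1],[0,0,0],[0,0,0],[0,0,0]], delta_rot=[[0,0,0],[0,0,0],[0,0,0],[0,0,0],[0,0,0]], fingers=1)

```text
time: 13.05
tcp_pos: [0.5737, 0.1787, 0.1612]
tool_rot: [-3.123, -0.327, -0.008]
wrist_force: [-0.2, -0.0, -0.2]
finger_gap: 0.661
```

Request:
step_arm(travel=[[0,0,0],[0,0,0],[0,0,0],[0,0,0],[0,0,0]], delta_rot=[[0,0,0],[0,0,0],[0,0,0],[0,0,0],[0,0,0]])

```text
time: 13.47
tcp_pos: [0.574, 0.1793, 0.1613]
tool_rot: [-3.123, -0.328, -0.01]
wrist_force: [0.8, 5.2, -1.2]
finger_gap: 0.396
```

Request:
step_arm(travel=[[0,0,0],[0,0,0],[0,0,0],[0,0,0],[0,0,0]], delta_rot=[[0,0,0],[0,0,0],[0,0,0],[0,0,0],[0,0,0]])

```text
time: 13.88
tcp_pos: [0.5745, 0.1794, 0.1612]
tool_rot: [-3.122, -0.329, -0.011]
wrist_force: [1.7, -0.4, -1.1]
finger_gap: 0.392
```

Run:
```python
from h import *; import pickle
to((.573,.1785,.159),.208)
d=snap("wrist"); cv2.imwrite("pics/w7.png",d["img"]); d.pop("pixels"); pickle.dump(d,open("w7.pkl","wb"))
g=d["img"]; print(robot.state()["finger_gap"]*92)
for c in (245,252,262,272,279): print(c,g[150:205,c].mean(1).astype(int))
```

```text
shift cm [-0.16  0.06  0.22] rot [-0.002 -0.007  0.002] tcp [0.5745 0.1794 0.1612] yaw 0.21 t 13.88 F [ 1.7 -0.4 -1.1] gap 0.392
36.17235067159513
245 [ 38  43  51  56  54  54  54  50  53  43  47  48  46  50  42  45  44  41
  45  39  35  34 140 230 234 234 233 233 233 233 233 233 232 233 229 187
  90 122 138 141 139 139 149 150 149 150 147 151 148 162 180 184 175 225
 226]
252 [ 32  41  48  48  54  55  54  51  50  51  51  46  45  47  47  46  44  41
  39  45  39  31  91 161 187 230 229 230 230 231 229 230 230 229 225 180
  90 119 138 140 135 138 150 147 148 149 150 148 150 158 177 201 216 226
 227]
262 [ 28  38  49  53  55  55  53  52  48  47  53  47  47  43  50  46  44  45
  43  39  38  24 111 205 232 231 231 231 231 233 230 231 231 232 225 182
  89 118 137 143 137 139 151 147 151 148 148 149 150 156 179 198 216 226
 227]
272 [ 35  38  47  54  58  56  53  51  50  51  46  47  43  43  43  43  41  37
  40  43  39  33  77 138 188 231 232 232 231 231 231 230 231 232 226 179
  88 110 136 144 139 140 149 149 150 150 148 148 148 156 179 199 216 225
 226]
279 [ 31  41  46  52  59  55  54  50  51  54  52  50  50  45  44  45  41  42
  44  42  35  32  58 108 130 125 122 106  92  96  96  92  92  91  86  86
  87 109 137 142 140 140 144 150 151 150 148 151 149 156 177 197 213 226
 227]
```

Run:
```python
from h import *; import pickle
d=pickle.load(open("w7.pkl","rb"))
a=plane(d,262,172.2,.176);b=plane(d,262,185.8,.176);print(a,b,np.linalg.norm(a-b))
to(a+[0,0,-.015],.208)
```

```text
[0.61572621 0.18500713 0.176     ] [0.60852625 0.18344213 0.176     ] 0.007368078391478229
shift cm [4.15 0.31 0.05] rot [-0.002 -0.007  0.002] tcp [0.5745 0.1794 0.1612] yaw 0.21 t 13.93 F [ 1.  -0.7 -0.8] gap 0.393
```

Request:
step_arm(travel=[[-0.5,0,0],[-0.8,0,0],[-0.8,0,0],[-0.8,0,0],[-0.8,0,0]], delta_rot=[[0,0,0],[0,0,0],[0,0,0],[0,0,0],[0,0,0]])

```text
time: 14.35
tcp_pos: [0.5379, 0.1717, 0.1613]
tool_rot: [-3.121, -0.329, -0.02]
wrist_force: [3.5, 1.1, -1.3]
finger_gap: 0.398
```

Run:
```python
from h import *; import pickle
to((.5745-.06*np.cos(.208),.1794-.06*np.sin(.208),.1612),.208)
d=snap("wrist"); cv2.imwrite("pics/w8.png",d["img"]); d.pop("pixels"); pickle.dump(d,open("w8.pkl","wb"))
g=d["img"]
for c in (252,262,272): print(c,g[60:200,c].mean(1).astype(int))
```

```text
shift cm [-2.26  0.   -0.02] rot [-0.002 -0.013  0.002] tcp [0.5379 0.1717 0.1613] yaw 0.21 t 14.35 F [ 3.5  1.1 -1.3] gap 0.398
252 [232 232 232 232 232 228 214 193 159  76  36  47  53  62  60  57  56  59
  54  54  53  51  50  53  52  52  50  52  54  48  53  48  40  32  34  26
  89 153 153 153 178 225 226 225 225 225 226 226 226 226 225 226 228 226
 225 227 225 226 226 225 225 225 225 225 227 226 226 226 225 226 227 225
 226 225 227 227 227 225 227 226 226 227 226 225 226 227 227 226 226 226
 226 226 226 226 226 226 228 226 226 226 225 226 226 226 226 226 226 225
 226 226 226 226 228 226 227 227 227 226 226 226 226 226 227 226 216 142
  84 128 135 139 132 137 144 145 148 146 146 144 147 166]
262 [232 231 232 232 232 229 214 192 162  77  34  47  53  61  60  59  57  59
  53  56  53  59  53  51  50  50  52  53  55  49  55  46  42  33  33  17
  89 181 224 227 228 228 228 228 228 228 228 227 228 227 226 222 221 222
 225 229 227 227 228 226 228 228 229 228 229 228 228 228 228 228 228 223
 221 222 225 229 229 228 227 228 227 229 229 228 228 227 229 229 227 228
 220 180 178 196 227 228 228 228 228 228 228 228 229 229 228 229 227 228
 228 220 178 167 166 229 228 228 227 227 227 228 228 229 228 227 218 141
  89 121 132 134 134 138 145 145 144 146 146 145 149 162]
272 [230 231 231 232 232 229 215 194 161  78  39  48  55  56  59  61  59  54
  54  56  54  54  54  52  52  51  46  53  50  47  51  48  38  34  24  30
  88 156 156 157 184 229 228 228 229 228 229 228 228 228 214  85  48 115
 204 229 229 229 228 229 229 228 229 228 229 229 229 229 228 228 216 124
  41  85 174 228 228 228 229 228 228 228 227 227 228 228 229 229 228 228
 213  79  40 135 228 228 228 229 229 228 227 228 228 228 229 229 228 228
 229 212  72  33 138 227 228 228 228 227 228 229 227 228 230 228 218 144
  89 123 136 138 135 139 143 145 146 146 145 146 149 163]
```

The scale shows clearly. The 10 to 40 mm lines are at rows 171, 152, 132 and 112, and the mouth edge is at row 96, giving a reading of about 47.4 mm. That leaves about 52.6 mm.

Request:
step_arm(travel=[[-0.8,0,0],[-0.8,0,0],[-0.8,0,0],[-0.8,0,0],[-0.5,0,0]], delta_rot=[[0,-0.005,0],[0,0,0],[0,0,0],[0,0,0],[0,0,0]])

```text
time: 14.82
tcp_pos: [0.498, 0.1634, 0.1613]
tool_rot: [-3.122, -0.328, -0.017]
wrist_force: [4.6, 0.9, -3.2]
finger_gap: 0.392
```

Request:
step_arm(travel=[[-0.2,0,0],[-0.1,0,0],[0,0,0],[0,0,0],[0,0,0]], delta_rot=[[0,0,0],[0,0,0],[0,0,0],[0,0,0],[0,0,0]])

```text
time: 15.23
tcp_pos: [0.4935, 0.1625, 0.1613]
tool_rot: [-3.122, -0.328, -0.016]
wrist_force: [2.2, 0.5, -1.7]
finger_gap: 0.398
```

Run:
```python
from h import *; import pickle
p0=np.array([.5379,.1717,.1613]); u=np.array([np.cos(.208),np.sin(.208),0])
s=robot.state(); print("travel since 47.4:",(p0-s["tcp_pos"])@u*1000)
to(p0-u*.0526,.208)
d=snap("wrist"); cv2.imwrite("pics/w9.png",d["img"]); d.pop("pixels"); pickle.dump(d,open("w9.pkl","wb"))
o=pickle.load(open("w8.pkl","rb")); m=plane(o,266,96.2,.176); print("mouth",m,proj(d,m))
g=d["img"]
for c in (252,266,274): print(c,[int(x) for x in g[0:60,c].mean(1)])
```

```text
travel since 47.4: 45.399921617585555
shift cm [-0.72  0.01 -0.01] rot [-0.002 -0.01   0.001] tcp [0.4935 0.1625 0.1613] yaw 0.209 t 15.23 F [ 2.2  0.5 -1.7] gap 0.398
mouth [0.61697467 0.1834951  0.176     ] (np.float64(266.8987317563805), np.float64(-6.599095208313315))
252 [227, 227, 226, 226, 226, 226, 227, 227, 227, 228, 227, 226, 227, 226, 227, 226, 228, 227, 227, 226, 226, 226, 228, 226, 227, 228, 228, 228, 227, 227, 228, 227, 227, 228, 228, 227, 228, 227, 228, 227, 228, 228, 228, 228, 228, 228, 227, 227, 227, 228, 228, 228, 227, 227, 226, 228, 228, 227, 227, 228]
266 [57, 87, 172, 227, 228, 228, 229, 228, 228, 228, 228, 228, 228, 228, 227, 229, 228, 229, 229, 229, 229, 222, 171, 54, 54, 115, 205, 228, 228, 229, 229, 229, 229, 229, 229, 229, 228, 229, 229, 230, 229, 229, 229, 227, 228, 211, 57, 58, 114, 204, 229, 229, 229, 230, 229, 229, 229, 228, 229, 230]
274 [50, 85, 172, 228, 229, 227, 227, 229, 227, 228, 227, 229, 228, 228, 229, 228, 228, 229, 229, 228, 229, 229, 210, 54, 53, 117, 204, 228, 228, 228, 228, 228, 229, 228, 228, 228, 229, 229, 229, 228, 228, 228, 227, 228, 229, 211, 53, 55, 86, 172, 228, 229, 228, 228, 229, 229, 228, 229, 229, 230]
```

Request:
step_arm(travel=[[-0.3,0,0],[-0.2,0,0],[-0.1,0,0],[0,0,0],[0,0,0]], delta_rot=[[0,-0.005,0],[0,0,0],[0,0,0],[0,0,0],[0,0,0]])

```text
time: 15.7
tcp_pos: [0.4883, 0.1614, 0.1613]
tool_rot: [-3.122, -0.327, -0.011]
wrist_force: [4.0, 0.1, -3.3]
finger_gap: 0.396
```

Run:
```python
from h import *; import pickle
u=np.array([np.cos(.208),np.sin(.208),0]); p0=np.array([.5379,.1717,.1613])
o=pickle.load(open("w8.pkl","rb")); g=o["img"][:,268:276].mean((1,2))
rows=[]
for lo,hi in((105,120),(125,140),(145,160),(164,178)):
    w=228-g[lo:hi].clip(0,228); rows.append((w*np.arange(lo,hi)).sum()/w.sum())
s=[plane(o,272,r,.176)@u*1000 for r in rows]; print(rows,np.diff(s))
f=np.polyfit(s,[40,30,20,10],1); print(f)
for r in(95.7,96.2,96.7): print("reading at 14.35s",np.polyval(f,plane(o,272,r,.176)@u*1000))
st=robot.state(); tr=(p0-st["tcp_pos"])@u*1000; print("travel",tr); to(p0-u*.0526,.208)
# check: same line pitch in new wrist image, mouth row from fitted world mouth
d=snap("wrist"); cv2.imwrite("pics/w10.png",d["img"]); h=d["img"][:,268:276].mean((1,2)); print([int(x) for x in h[:100]])
d.pop("pixels"); pickle.dump(d,open("w10.pkl","wb"))
```

```text
[np.float64(111.98071267946719), np.float64(132.24819277108438), np.float64(151.8010089686099), np.float64(170.78850721724828)] [-10.04853963  -9.99697048 -10.00581189]
[   0.99849164 -592.99275642]
reading at 14.35s 47.852110716734046
reading at 14.35s 47.61423760864318
reading at 14.35s 47.37618566631011
travel 50.67611256269973
shift cm [-0.19  0.01  0.  ] rot [-0.002 -0.007  0.001] tcp [0.4883 0.1614 0.1613] yaw 0.209 t 15.7 F [ 4.   0.1 -3.3] gap 0.396
[50, 138, 228, 228, 229, 229, 229, 228, 229, 229, 229, 229, 229, 229, 229, 229, 229, 229, 229, 229, 229, 218, 133, 55, 53, 139, 229, 229, 229, 229, 229, 229, 229, 229, 230, 229, 230, 230, 230, 229, 230, 230, 229, 230, 224, 173, 54, 55, 142, 229, 230, 230, 230, 230, 230, 230, 229, 230, 230, 230, 230, 230, 230, 230, 230, 230, 231, 215, 91, 53, 87, 174, 230, 230, 230, 230, 230, 230, 230, 230, 230, 230, 230, 230, 230, 230, 230, 230, 215, 84, 50, 49, 53, 144, 230, 230, 231, 230, 231, 231]
```

Request:
step_arm(travel=[[-0.15,0,0],[-0.05,0,0],[0,0,0],[0,0,0],[0,0,0]], delta_rot=[[0,-0.003,0],[0,0,0],[0,0,0],[0,0,0],[0,0,0]])

```text
time: 16.17
tcp_pos: [0.4865, 0.161, 0.1613]
tool_rot: [-3.122, -0.327, -0.007]
wrist_force: [3.7, 1.3, -2.1]
finger_gap: 0.399
```

Run:
```python
from h import *
u=np.array([np.cos(.208),np.sin(.208),0]); p0=np.array([.5379,.1717,.1613])
for i in range(2):
    s=robot.state(); print("reading",47.6+(p0-s["tcp_pos"])@u*1000,s["finger_gap"]*92,s["wrist_force"],s["joint_velocities"].round(4)); robot.snapshot("wrist")
```

```text
reading 100.12076084159585 36.74214348129033 [ 3.71141519  1.33735344 -2.12098503] [-0.0007 -0.0002 -0.0013 -0.0002 -0.0007  0.0017]
reading 100.13247798816379 36.33351146812963 [ 3.49466131  1.22321598 -2.07090667] [ 0.0004  0.0017  0.0006 -0.0018 -0.0013 -0.0008]
```

The reading is about 100.1 mm and steady. I'll do one final visual check with side and top together.

Run:
```python
from h import *
a=snap("side")["img"][140:340,120:370];b=snap("top")["img"][90:240,150:337]
cv2.imwrite("pics/f.png",np.hstack([cv2.resize(x,(400,320),interpolation=cv2.INTER_CUBIC) for x in(a,b)]))
```

```text
(no output)
```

View pics/f.png

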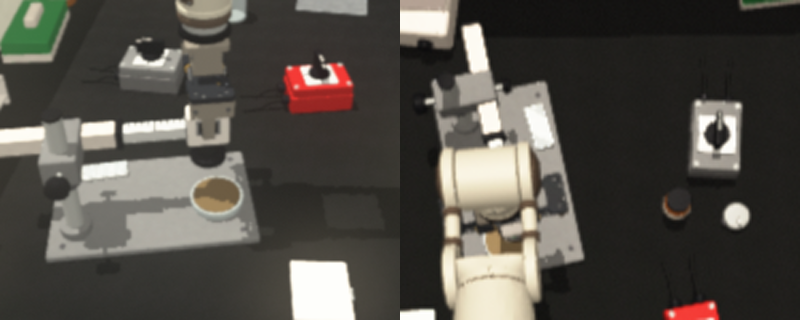

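The side view shows the arm drawn out, with its long line right at the collar (120,132) and the head gripped. In the top view the grey isolator's handle lies along the box, and the dish, tray, jar and counter look unmoved. Handing in.

```bash
python3 -c "
from h import *
print(robot.close_job()); s=robot.state(); print(s['time'],s['tcp_pos'],s['finger_gap']*92)"
```

```text
the job is handed in; nothing more can be done
None
the job is handed in; nothing more can be done
```

I turned the grey isolator's handle a quarter turn clockwise to on. Then I squeezed the head's lock button and drew the arm out to about 100.1 mm. I handed in at about 16.4 s with the head still gripped and the button in.

**Handle:** The wrist and top pictures both show it along the box's long side. Its nose points to the cable end.

**Scale reading:** I read about 47.6 mm from the scale partway out, where the lines measured 10.0 mm apart. I then added the measured tool travel, and the scale lines in the wrist picture showed no slip in the grip. The mouth was just outside the wrist camera's view at the end, so the final figure was not read directly there. The side view shows a line at the collar, only coarsely. An earlier estimate put the midway reading at 47.4 mm, 0.2 mm lower.

**Grip:** The opening measured 36.3–36.7 mm against a nominal 37 mm, so the button is fully in. The wrist force was about 4 N.

**Everything else:** In the last picture the dish, tray, jar and counter look unmoved. I did not measure them, and the rest of the bench was outside that crop or hidden by the arm.

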